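Start the flange nut on the dissecting-board clamp stud

TASK

Pick the big brass flange nut off the green mat, set it flange down over the steel stud of the board clamp, and gently back it off (anticlockwise from above) until you feel its thread drop in. Then turn it clockwise until its flange rests fully home on the steel strap, and let go. Never force the nut against the stud (stop turning as soon as it resists), and leave the other things on the bench where they are.

Things in the scene. Friction and masses are not known exactly. Their poses are not given: they have to be found in the camera images.
- nut: Brass hex flange nut, loose, about 180 g, lying flange down on the green mat. Origin: centre of the flange's underside, z up. Flange 72 mm wide, 6 mm thick; hex above it 54 mm across flats (62 over corners), 6 to 32 mm above the origin; two flats face the nut's +x and -x, the others follow every 60 degrees. The bore is open right through, 40 mm wide.
- nut_lugs (a point): Point on the nut's axis, 12 mm above its origin, level with four round thread lugs in the bore, 4 mm thick. They point inwards along the nut's +x, +y, -x, -y (dark dots on the flange show where) and leave a 28 mm opening between their ends.
- nut_hex (a point): Point on the nut's axis, 19 mm above its origin, mid-height of the hex, where it is grasped on any two opposite flats. Fingers left 1 to 2 mm wider than the flats still turn the nut, while it is free to sink.
- fixture: Board clamp fixed to the bench: grey base block 100 by 110 mm, flat steel strap 135 by 78 mm on it, and in +x a grey board with blue top, 15 mm high, reaching 193 mm from the origin. Origin: on the stud axis at bench height, z up. The upright steel stud does not turn; the angle of its thread about its axis differs from case to case and is NOT given by this pose.
- strap_top (a point): Point on the stud axis level with the top of the strap, 25 mm above the bench: the nut's origin is here when it is home.
- stud_tip (a point): Top of the stud, 63 mm above the bench: the end of a plain centring nose 26 mm thick and 14 mm tall, tapering over its last 8 mm to 16 mm, which guides the nut on (about 1 mm play). If only some lugs find their slots the nut hangs tilted: turn it a little either way, or lift it off and set it down turned.
- stud_land (a point): Point on the stud axis at the flat end of the thread, 49 mm above the bench, 37 mm wide. Lugs resting on it hold the nut's origin 39 mm above the bench (42 if they happen to sit on the stops). Here clockwise turning soon jams on a stop. Turning anticlockwise, at most about 80 degrees, brings the lugs over the slots; the nut then falls 9 mm if free to, and turns no further that way.
- stud_thread (a point): Point on the stud axis, 42 mm above the bench, where the lugs lie once dropped in (nut's origin 30 mm above the bench). Coarse right-handed thread with four starts 90 degrees apart: slots 28 degrees wide (a lug takes 14), each with a stop 8 degrees wide and 3 mm high on its anticlockwise side. Turned clockwise from here the nut is home after about 60 degrees; at about 70 the thread ends.
- mat: Green mat 240 by 200 mm, 3 mm thick, fixed on the bench; origin at the centre of its underside. The nut lies near its middle, small parts at its two +x corners.
- washer: Steel washer 34 mm wide, 5 mm thick, on a corner of the mat; origin under its centre. Leave alone.
- thumbscrew: Black thumbscrew standing head down, 24 mm wide, 28 mm tall, on a corner of the mat; origin under its centre. Leave alone.
- beaker: Glass beaker 64 mm wide, 85 mm tall, at the far side; origin under its centre. Leave alone.
- jar: Amber specimen jar 60 mm wide, 80 mm tall, at the far side; origin under its centre. Leave alone.
- dish: Glass dish 100 mm wide, 16 mm tall, at the left; origin under its centre. Leave alone.
- spatula: Spatula with blue handle, 180 mm long, at the right; origin under its middle. Leave alone.
- slidebox: Yellow slide box 90 by 120 by 35 mm, at the far left; origin under its centre. Leave alone.
Things that resemble listed ones, but are neither listed nor needed, are in the scene too. Of the things that look like the nut, the smallest one is meant.

How it is judged:
On the way:
1. the nut has dropped into the thread of the stud (z of nut in the frame of fixture between 0.0265 and 0.0325 m and angle between nut's own z axis and vertical below 0.06 rad and x of nut in the frame of fixture between -0.003 and 0.003 m and y of nut in the frame of fixture between -0.003 and 0.003 m), for 0.1 s.
At the end, for the whole second after the job is handed in: The nut is on the stud, flange home on the strap (its origin 23 to 26.8 mm above the fixture's origin), within 3 mm of the stud axis in the fixture's x and y, level within 0.06 rad, at rest and released (z of nut in the frame of fixture between 0.023 and 0.0268 m and angle between nut's own z axis and vertical below 0.06 rad and x of nut in the frame of fixture between -0.003 and 0.003 m and y of nut in the frame of fixture between -0.003 and 0.003 m and linear speed of nut below 0.02 m/s and contact force between nut and the fingers below 0.1 N); the robot touches nothing.
It fails at once if the nut is forced against the stud or the clamp with more than 40 N (contact force between nut and fixture above 40 N).
It fails at once if the robot presses on the clamp or stud with more than 25 N (contact force between any of the fingers, the arm and fixture above 25 N).
It fails at once if another thing on the bench is moved more than 30 mm (distance of any of washer, thumbscrew, beaker, jar, dish, spatula, slidebox from where it was at the start of the episode above 0.03 m).
It also fails if it takes over 72 s, if anything falls off the work surface, if the arm or the gripper's body presses on something with over 40 N, if the wrist force passes 120 N, or if a joint passes its speed limit or range.

ROBOT

A 6-joint arm with a two-finger parallel gripper is mounted at the origin on the work surface. World frame = base frame: x ahead of the robot, y to its left, z up, the work surface at z = 0. Lengths are in m, angles in rad, forces in N, time in s.
With the tool pointing down it reaches from about 0.375 to 0.925 m from the base axis. Payload 5.7 kg.
Tool frame: the origin (TCP) lies between the finger pads; the fingertips stand 19 mm ahead of it and the grasp point (between the pads) is the TCP; y points along the fingers, z is the direction in which the jaws open and shut, and the axes are right-handed (so a half turn about y gives the same grasp; the last joint's range is limited). The gripper opens to 88 mm and grips with 3 to 60 N. Pads are 20 mm wide; open, the fingers measure 115 mm over their backs; the gripper's body (75 mm by 178 mm) begins 61 mm behind the grasp point.
Start: joints at [-1.384, 0.359, 1.51, -0, 1.272, -0.115], TCP at [0.178, -0.573, 0.242] pointing down, gripper open.
Joint ranges: [-2.97, 2.97], [-1.01, 2.36], [0.21, 2.38], [-0.96, 4.11], [0.2, 2.71], [-2.98, 2.98]. Speed limits (rad/s): [2.39, 2.39, 3.14, 3.14, 3.14, 3.14].

INTERFACE

Orientations are given as a unit quaternion [w, x, y, z].
In Python, from station import r, imaging gives the robot as it stands. The module is installed in compiled form; this text tells all that it offers.
- The arm moves only by the shell command python3 -m pendant 'ROWS' [OPENING] [FORCE]. ROWS is JSON, a list of rows, each an object of numbers: "x", "y", "z": the shift along the tool's x, y, z in m; "ax", "ay", "az": the turn, a rotation vector about the tool's x, y, z in rad. In form: [{"x": .., "y": .., "z": .., "ax": .., "ay": .., "az": ..}, ...]. A call has 1 to 20 rows; each row shifts and turns the pose as measured when the row begins, along the tool's axes as they then stand; what a row does not reach is not made up. A row lasts 1/10 s, in which the tool goes at most 50 mm and 8.59 degrees, less where a joint would pass 70% of its speed; a pose out of reach is approached as far as the arm can. A call is refused whole if a number of a shift passes 0.05 or a number of a turn 0.15, either way. A call with a gripper value outside its range is refused whole. OPENING is the opening in per cent of the stroke, from 0 (shut) to 100 (fully open), set as the call begins (- or left out, the last holds). The fingers move at their own pace and stop on an object; FORCE is the grip in N (left out, the last holds). Time passes only in rows, so rows that do not move let the fingers close. It gives the time, the measured TCP pose, the force and the opening at its end, in the units of the state.
- r.sense(): the state, without advancing time (a new reading comes with each control period).
- imaging.snapshot(name): name is "scene" or "top" or "wrist"; returns the picture (400x640x3 uint8, red, green, blue); there is no depth.
- imaging.calibration(name): a dict with "K" (3x3 intrinsics, pixels), "extrinsics" (4x4, takes a point from camera to world coordinates); the wrist camera has in their place "tool_from_camera" (4x4, takes a point from camera to tool coordinates, whose origin is the TCP and whose axes are the tool frame's). Camera axes: x right, y down, z forward; pixel columns grow to the right and rows downward; lengths in m; the calibration is good to about 2 mm. The wrist camera is an equidistant fisheye: a pixel r from the principal point sees the ray r / f radians off the axis. A picture is of the moment at which its call begins: read the wrist's pose just before it. calibration takes no time and is no camera call.
- r.close_job(): hands the job in, once; it reports no verdict.
The state is a dict: "t": time; "joints": joint angles; "dq": joint speeds; "tau": joint torques, N m; "ee_pos": TCP position; "eef_rot": TCP orientation; "ft_force": force on the tool from outside, world axes, zero at the start; "ft_torque": the same for the moment, N m; "grip_width": finger opening in m.
Only numpy, scipy, OpenCV 4.12 (cv2) and the standard library are available. Lean on these libraries where they do the work, as an engineer would, in place of code of your own. Each camera call takes 0.05 s, during which the arm holds its last target.

## Working session

There is one attempt and no reset: what is moved stays moved. The work goes in short steps, Python scripts to look and compute and a shell command to move; the robot and the scene stay as the last step left them, time stands still between calls to the robot, and variables do not carry over. Pictures are saved under pics/ and viewed, and the job is handed in when it is done.

```bash
mkdir -p pics; cat > h.py <<'E'
from station import r, imaging
import numpy as np, cv2
from scipy.spatial.transform import Rotation as R
np.set_printoptions(precision=4,suppress=True)
def ray(name,u,v):
    c=imaging.calibration(name);K=np.array(c['K'])
    x=(u-K[0,2])/K[0,0];y=(v-K[1,2])/K[1,1]
    if name!='wrist':
        E=np.array(c['extrinsics']);d=E[:3,:3]@np.array([x,y,1]);return E[:3,3],d
    th=np.hypot(x,y);d=np.array([x/th*np.sin(th),y/th*np.sin(th),np.cos(th)]) if th>0 else np.array([0,0,1.])
    T=np.array(c['tool_from_camera']);s=r.sense();q=s['eef_rot'];Rt=R.from_quat([q[1],q[2],q[3],q[0]]).as_matrix()
    return Rt@T[:3,3]+np.array(s['ee_pos']),Rt@T[:3,:3]@d
def pt(name,u,v,z):
    o,d=ray(name,u,v);return o+d*(z-o[2])/d[2]
def snap(name,fn):
    im=imaging.snapshot(name);cv2.imwrite('pics/'+fn,im[:,:,::-1]);return im
def crop(fn,u0,v0,u1,v1,k,out):
    im=cv2.imread('pics/'+fn)[v0:v1,u0:u1];cv2.imwrite('pics/'+out,cv2.resize(im,None,fx=k,fy=k,interpolation=cv2.INTER_CUBIC))
def pose():
    s=r.sense();q=s['eef_rot'];M=R.from_quat([q[1],q[2],q[3],q[0]]).as_matrix()
    return s,np.array(s['ee_pos']),M
E
python3 - <<'E'
from h import *
for n in ['scene','top','wrist']: snap(n,n+'0.png')
s,p,M=pose();print(s,M)
for n in ['scene','top','wrist']:print(imaging.calibration(n))
E
```

```text
{'t': 0.15, 'joints': array([-1.3841,  0.3594,  1.5112, -0.    ,  1.2725, -0.1151]), 'dq': array([-0.0002, -0.0019, -0.0026,  0.0011,  0.0006, -0.0003]), 'tau': array([  0.0013, -51.5755, -27.1011,   0.0676,   0.0305,  -0.0001]), 'ee_pos': array([ 0.1782, -0.5724,  0.241 ]), 'eef_rot': array([ 0.1063, -0.1063,  0.6996, -0.6986]), 'ft_force': array([0.3482, 0.2026, 0.1517]), 'ft_torque': array([ 0.0017, -0.024 , -0.014 ]), 'grip_width': 0.0878711004897803} [[-0.9548 -0.0003  0.2973]
 [-0.2973  0.0014 -0.9548]
 [-0.0001 -1.     -0.0015]]
{'K': array([[517.7337,   0.    , 326.8332],
       [  0.    , 517.7337, 207.1977],
       [  0.    ,   0.    ,   1.    ]]), 'extrinsics': array([[-0.7551,  0.4944, -0.4306,  1.4366],
       [ 0.6556,  0.5732, -0.4916,  0.8798],
       [ 0.0037, -0.6535, -0.7569,  1.4359],
       [ 0.    ,  0.    ,  0.    ,  1.    ]])}
{'K': array([[441.0445,   0.    , 324.932 ],
       [  0.    , 441.0445, 196.5583],
       [  0.    ,   0.    ,   1.    ]]), 'extrinsics': array([[-0.0226, -0.9833,  0.1804,  0.4027],
       [-0.9997,  0.0233,  0.0018, -0.0285],
       [-0.006 , -0.1803, -0.9836,  1.3149],
       [ 0.    ,  0.    ,  0.    ,  1.    ]])}
{'K': array([[309.7069,   0.    , 315.7746],
       [  0.    , 309.7069, 197.7998],
       [  0.    ,   0.    ,   1.    ]]), 'tool_from_camera': array([[ 0.001 ,  0.9551,  0.2962, -0.0818],
       [ 0.0008, -0.2962,  0.9551, -0.1426],
       [ 1.    , -0.0007, -0.0011, -0.0004],
       [ 0.    ,  0.    ,  0.    ,  1.    ]])}
```

View pics/top0.png

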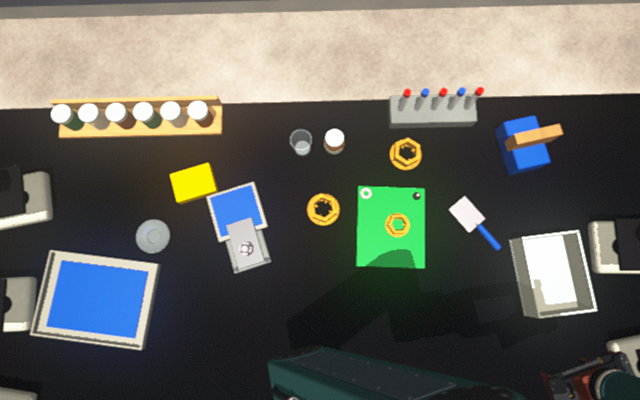

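View pics/scene0.png

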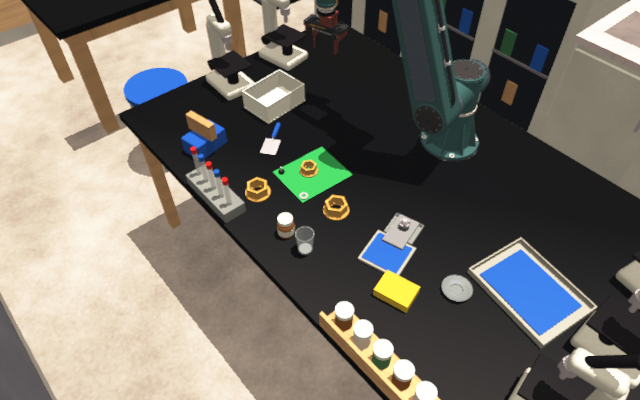

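View pics/wrist0.png

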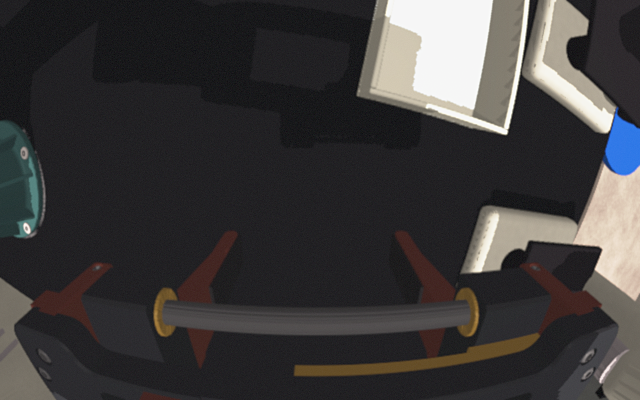

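Nut-like things in the top picture: (398,225) on the green mat, (323,209) left of the mat and (405,153) beyond it. The one on the mat looks smallest. The stud is at (246,250). I'll check these in close crops.

```bash
python3 - <<'E'
from h import *
crop('top0.png',300,130,440,275,5,'c1.png')
crop('top0.png',200,175,280,275,6,'c2.png')
for u,v,z in [(398,225,.035),(323,209,.03),(405,153,.03),(246.5,248,.063),(366,193,.01),(417,196,.03),(334,141,.08)]: print(u,v,pt('top',u,v,z))
E
```

```text
398 225 [ 0.5482 -0.237   0.035 ]
323 209 [ 0.6012 -0.0196  0.03  ]
405 153 [ 0.7661 -0.2703  0.03  ]
246.5 248 [0.4897 0.199  0.063 ]
366 193 [ 0.65   -0.1499  0.01  ]
417 196 [ 0.6336 -0.2985  0.03  ]
334 141 [ 0.7931 -0.0563  0.08  ]
```

View pics/c1.png

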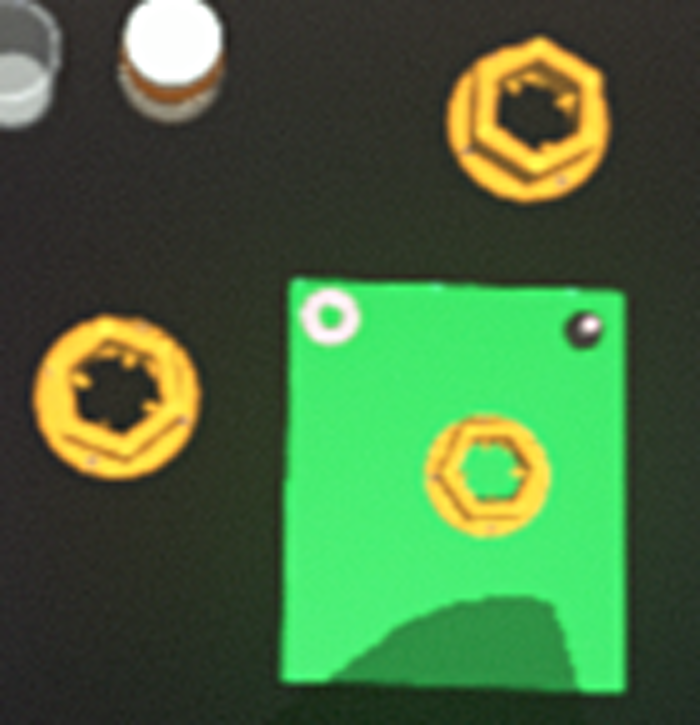

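View pics/c2.png

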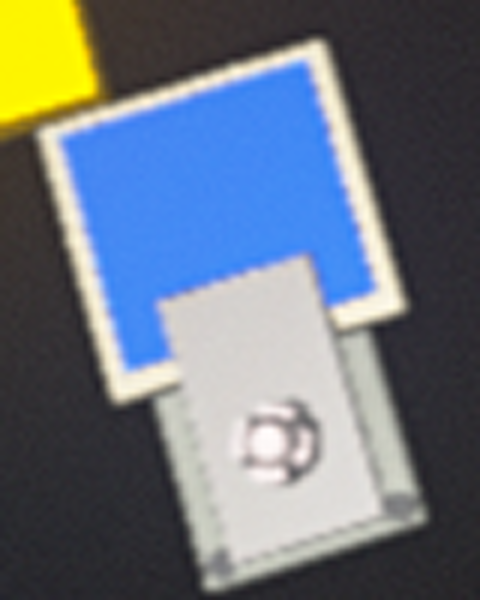

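The nut on the mat at crop (488,476), top pixel (397.6,225.2), is clearly the smallest of the three. Its flats face roughly ±x world. The stud is at about top (245,248), with slots visible in its land. I'll move over the nut to look closer with the wrist camera.

```bash
python3 -m pendant '[{"x":-0.045,"z":-0.021},{"x":-0.045,"z":-0.021},{"x":-0.045,"z":-0.021},{"x":-0.045,"z":-0.021},{"x":-0.045,"z":-0.021},{"x":-0.045,"z":-0.021},{"x":-0.045,"z":-0.021},{"x":-0.045,"z":-0.021},{"x":-0.045,"z":-0.021},{"x":-0.045,"z":-0.021},{"ay":-0.11},{"ay":-0.11},{"x":0.0}]' 100
python3 - <<'E'
from h import *
s,p,M=pose();print(p);print(M)
print(pt('top',397.6,225.2,.009))
d=pt('top',397.6,225.2,.009)-p
print('tool shift',M.T@d)
E
```

```text
[ 0.1782 -0.5724  0.241 ]
[[-0.9548 -0.0003  0.2973]
 [-0.2973  0.0014 -0.9548]
 [-0.0001 -1.     -0.0015]]
[ 0.5506 -0.24    0.009 ]
tool shift [-0.4543  0.2324 -0.2063]$[0]: bad value
```

```bash
python3 -m pendant '[{"x":-0.045,"y":0,"z":-0.021,"ax":0,"ay":0,"az":0}]' 100
```

```text
t: 0.25
ee_pos: [0.2125, -0.5425, 0.2408]
eef_rot: [-0.104, 0.105, -0.699, 0.7]
ft_force: [0.7, -0.3, 0.6]
grip_width: 0.0875
```

All six keys are needed in each row. I'll go on.

```bash
python3 -m pendant '[{"x":-0.045,"y":0,"z":-0.021,"ax":0,"ay":0,"az":0},{"x":-0.045,"y":0,"z":-0.021,"ax":0,"ay":0,"az":0},{"x":-0.045,"y":0,"z":-0.021,"ax":0,"ay":0,"az":0},{"x":-0.045,"y":0,"z":-0.021,"ax":0,"ay":0,"az":0},{"x":-0.045,"y":0,"z":-0.021,"ax":0,"ay":0,"az":0},{"x":-0.045,"y":0,"z":-0.021,"ax":0,"ay":0,"az":0},{"x":-0.045,"y":0,"z":-0.021,"ax":0,"ay":0,"az":0},{"x":-0.045,"y":0,"z":-0.021,"ax":0,"ay":0,"az":0},{"x":-0.045,"y":0,"z":-0.021,"ax":0,"ay":0,"az":0},{"x":0,"y":0,"z":0,"ax":0,"ay":-0.11,"az":0},{"x":0,"y":0,"z":0,"ax":0,"ay":-0.11,"az":0},{"x":0,"y":0,"z":0,"ax":0,"ay":0,"az":0}]' 100
python3 - <<'E'
from h import *
s,p,M=pose();print(p,s['joints']);print(M)
print('tool shift',M.T@(pt('top',397.6,225.2,.009)-p))
E
```

```text
t: 1.45
ee_pos: [0.5519, -0.232, 0.2371]
eef_rot: [0.183, -0.184, 0.684, -0.682]
ft_force: [0.1, -0.3, 1.0]
grip_width: 0.0879
[ 0.5519 -0.232   0.2371] [-0.5139  0.3624  1.5168  0.0012  1.2654  0.5308]
[[-0.8649 -0.002   0.5019]
 [-0.5019  0.0024 -0.8649]
 [ 0.0006 -1.     -0.0031]]
tool shift [0.0051 0.228  0.007 ]
```

```bash
python3 -m pendant '[{"x":0.005,"y":0.04,"z":0.007,"ax":-0.003,"ay":0,"az":0},{"x":0,"y":0.04,"z":0,"ax":0,"ay":0,"az":0},{"x":0,"y":0.02,"z":0,"ax":0,"ay":0,"az":0},{"x":0,"y":0,"z":0,"ax":0,"ay":0,"az":0},{"x":0,"y":0,"z":0,"ax":0,"ay":0,"az":0}]' 100
python3 - <<'E'
from h import *
s,p,M=pose();snap('wrist','w1.png');print(p);print(M)
E
```

```text
t: 1.95
ee_pos: [0.5513, -0.2422, 0.1355]
eef_rot: [0.179, -0.179, 0.685, -0.683]
ft_force: [-1.1, -0.2, 1.0]
grip_width: 0.0879
[ 0.5513 -0.2422  0.1355]
[[-0.8724 -0.001   0.4888]
 [-0.4888  0.0031 -0.8724]
 [-0.0007 -1.     -0.0032]]
```

View pics/w1.png

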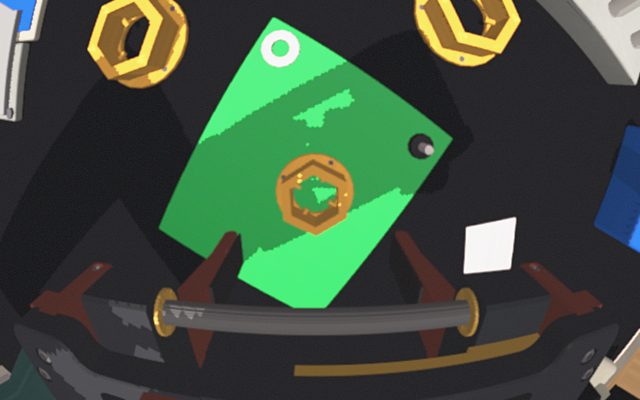

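```bash
python3 - <<'E'
from h import *
crop('w1.png',265,143,365,243,7,'c3.png')
E
```

```text
(no output)
```

View pics/c3.png

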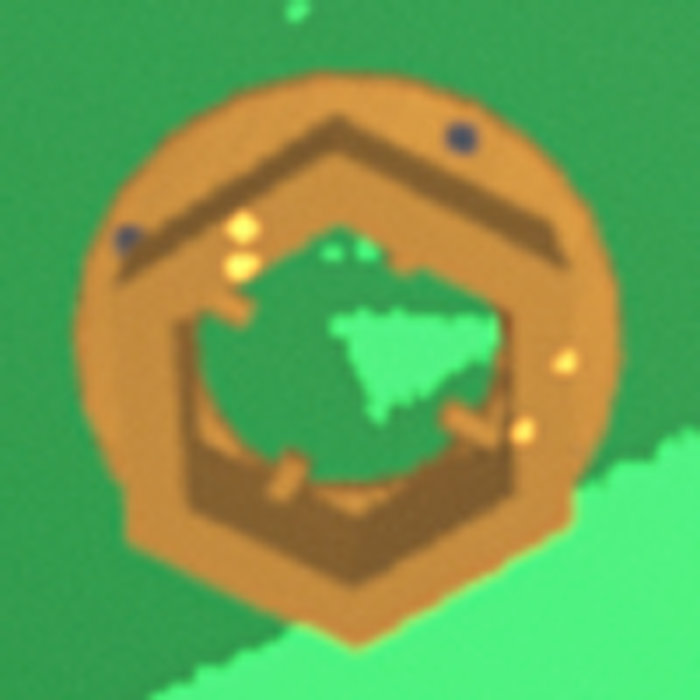

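```bash
python3 - <<'E'
from h import *
s,p,M=pose()
c=np.array([(338,152),(113,283),(127,545),(357,648),(575,527),(570,270)])/7+[265,143]
P=np.array([pt('wrist',u-.07,v-.07,.035) for u,v in c])
m=P.mean(0);print('centre',m)
for q in P-m: print(np.hypot(*q[:2]),np.degrees(np.arctan2(q[1],q[0]))%60)
for u,v in [(462,137),(127,238)]:
    q=pt('wrist',u/7+265,v/7+143,.009)-m;print('dot',np.hypot(*q[:2]),np.degrees(np.arctan2(q[1],q[0])))
print('z yaw',np.degrees(np.arctan2(M[1,2],M[0,2])))
print('tool shift',M.T@(m-p))
E
```

```text
centre [ 0.5533 -0.2388  0.035 ]
0.030817130120175333 30.959498470870162
0.03122018720910696 29.753497275765824
0.031752602021474716 32.33623524334308
0.030864584502700524 31.52536517101808
0.031301363869069586 30.732827355511233
0.031006112424141034 32.37243817209426
dot 0.031190581550028837 1.5860439920843477
dot 0.031771772117234295 92.02032582417256
z yaw -60.72580392385051
tool shift [-0.0034  0.1008 -0.0018]
```

Six corners give radius 31 mm (expected 31.2) and centre (0.553,-0.239). Flats are at 1.3° mod 60, and the dots agree with lugs at 1.6° mod 90. Now I'll descend and grip.

```bash
python3 -m pendant '[{"x":-0.0034,"y":0.035,"z":-0.0018,"ax":-0.003,"ay":-0.035,"az":0},{"x":0,"y":0.035,"z":0,"ax":0,"ay":0,"az":0},{"x":0,"y":0.02,"z":0,"ax":0,"ay":0,"az":0},{"x":0,"y":0,"z":0,"ax":0,"ay":0,"az":0}]' 100
python3 - <<'E'
from h import *
s,p,M=pose();print(p);print(M);print('tool shift',M.T@(np.array([.5533,-.2388,.0310])-p),np.degrees(np.arctan2(M[1,2],M[0,2])))
E
```

```text
t: 2.4
ee_pos: [0.5593, -0.2427, 0.0512]
eef_rot: [-0.193, 0.186, -0.68, 0.683]
ft_force: [-0.0, 0.1, -0.2]
grip_width: 0.0878
[ 0.5593 -0.2427  0.0512]
[[-0.8562  0.0107  0.5166]
 [-0.5166 -0.002  -0.8562]
 [-0.0081 -0.9999  0.0072]]
tool shift [ 0.0033  0.0202 -0.0066] -58.895168140340786
```

```bash
cat >> h.py <<'E'
def goto(x,y,z,yaw=None):
    s,p,M=pose();d=np.array([x,y,z])-p;t=M.T@d
    e=M.T@np.array([0,0,-1.]);yw=np.degrees(np.arctan2(M[1,2],M[0,2]))
    ay=0 if yaw is None else -np.radians((yaw-yw+180)%360-180)
    print('t',s['t'],'p',p,'yaw',round(yw,2),'F',np.array(s['ft_force']),'T',np.array(s['ft_torque']),'w',round(s['grip_width'],4),'j1,6',s['joints'][[0,5]])
    print('shift',t,'ax',round(e[2],4),'az',round(-e[0],4),'ay',round(ay,4))
E
python3 -m pendant '[{"x":0.0033,"y":0.012,"z":-0.0066,"ax":-0.007,"ay":0,"az":-0.008},{"x":0,"y":0,"z":0,"ax":0,"ay":0,"az":0}]' 100
python3 -c "
from h import *
goto(.5533,-.2388,.031,-58.7)"
```

```text
t: 2.6
ee_pos: [0.5545, -0.2396, 0.0413]
eef_rot: [-0.19, 0.188, -0.68, 0.682]
ft_force: [0.1, 1.3, -0.3]
grip_width: 0.0874
t 2.6 p [ 0.5545 -0.2396  0.0413] yaw -58.96 F [ 0.1025  1.3498 -0.2634] T [-0.0121 -0.0388  0.0271] w 0.0874 j1,6 [-0.5221  0.5071]
shift [ 0.0006  0.0103 -0.0014] ax -0.0031 az -0.0014 ay -0.0045
```

```bash

python3 -m pendant '[{"x":0.0006,"y":0.007,"z":-0.0014,"ax":-0.003,"ay":-0.004,"az":-0.001},{"x":0,"y":0.003,"z":0,"ax":0,"ay":0,"az":0},{"x":0,"y":0,"z":0,"ax":0,"ay":0,"az":0}]' 100
python3 -c "
from h import *
goto(.5533,-.2388,.031,-58.7)"
python3 -m pendant '[{"x":0,"y":0,"z":0,"ax":0,"ay":0,"az":0},{"x":0,"y":0,"z":0,"ax":0,"ay":0,"az":0},{"x":0,"y":0,"z":0,"ax":0,"ay":0,"az":0},{"x":0,"y":0,"z":0,"ax":0,"ay":0,"az":0},{"x":0,"y":0,"z":0,"ax":0,"ay":0,"az":0},{"x":0,"y":0,"z":0,"ax":0,"ay":0,"az":0}]' 40 15
python3 -c "
from h import *
goto(.5533,-.2388,.031,-58.7)"
```

```text
t: 2.9
ee_pos: [0.5551, -0.2397, 0.0335]
eef_rot: [-0.192, 0.189, -0.68, 0.682]
ft_force: [-0.5, 0.6, -0.3]
grip_width: 0.0874
t 2.9 p [ 0.5551 -0.2397  0.0335] yaw -58.72 F [-0.5051  0.6409 -0.3301] T [-0.0602  0.0384 -0.0181] w 0.0874 j1,6 [-0.5221  0.5025]
shift [ 0.001   0.0025 -0.0017] ax -0.0044 az -0.0028 ay -0.0004
t: 3.5
ee_pos: [0.5556, -0.2401, 0.0344]
eef_rot: [-0.192, 0.189, -0.679, 0.683]
ft_force: [0.7, 0.2, -0.8]
grip_width: 0.0537
t 3.5 p [ 0.5556 -0.2401  0.0344] yaw -58.72 F [ 0.7049  0.2239 -0.836 ] T [ 0.0103 -0.0106 -0.0239] w 0.0537 j1,6 [-0.5221  0.5025]
shift [ 0.0014  0.0034 -0.0023] ax -0.0056 az -0.0035 ay -0.0004
```

```bash

python3 -m pendant '[{"x":0,"y":-0.02,"z":0,"ax":0,"ay":0,"az":0},{"x":0,"y":-0.04,"z":0,"ax":0,"ay":0,"az":0},{"x":0,"y":-0.04,"z":0,"ax":0,"ay":0,"az":0},{"x":0,"y":-0.04,"z":0,"ax":0,"ay":0,"az":0},{"x":0,"y":-0.02,"z":0,"ax":0,"ay":0,"az":0},{"x":-0.0125,"y":0,"z":-0.0455,"ax":0,"ay":0,"az":0},{"x":-0.0125,"y":0,"z":-0.0455,"ax":0,"ay":0,"az":0},{"x":-0.0125,"y":0,"z":-0.0455,"ax":0,"ay":0,"az":0},{"x":-0.0125,"y":0,"z":-0.0455,"ax":0,"ay":0,"az":0},{"x":-0.0125,"y":0,"z":-0.0455,"ax":0,"ay":0,"az":0},{"x":-0.0125,"y":0,"z":-0.0455,"ax":0,"ay":0,"az":0},{"x":-0.0125,"y":0,"z":-0.0455,"ax":0,"ay":0,"az":0},{"x":-0.0125,"y":0,"z":-0.0455,"ax":0,"ay":0,"az":0},{"x":0,"y":0,"z":0,"ax":0,"ay":0,"az":0},{"x":0,"y":0,"z":0,"ax":0,"ay":0,"az":0}]'
python3 -c "
from h import *
goto(.439,.168,.2,-58.7)"
```

```text
t: 5.0
ee_pos: [0.4465, 0.1348, 0.1972]
eef_rot: [-0.192, 0.188, -0.68, 0.683]
ft_force: [-0.1, -0.3, -1.8]
grip_width: 0.0542
t 5.0 p [0.4465 0.1348 0.1972] yaw -58.86 F [-0.0934 -0.3443 -1.8043] T [-0.0169  0.022   0.004 ] w 0.0542 j1,6 [0.1477 1.177 ]
shift [-0.0108 -0.003  -0.0323] ax -0.0056 az -0.0042 ay -0.0029
```

```bash

python3 -m pendant '[{"x":-0.0108,"y":0.02,"z":-0.0323,"ax":-0.006,"ay":0,"az":-0.004},{"x":0,"y":0.01,"z":0,"ax":0,"ay":0,"az":0},{"x":0,"y":0,"z":0,"ax":0,"ay":0,"az":0},{"x":0,"y":0,"z":0,"ax":0,"ay":0,"az":0}]'
python3 -c "
from h import *
goto(.439,.168,.17,-58.7)
snap('wrist','w2.png')
print(pose()[1])"
```

```text
t: 5.4
ee_pos: [0.4414, 0.1651, 0.1665]
eef_rot: [-0.189, 0.188, -0.681, 0.682]
ft_force: [-0.5, 0.5, -0.8]
grip_width: 0.0535
t 5.4 p [0.4414 0.1651 0.1665] yaw -59.05 F [-0.507   0.5168 -0.8428] T [-0.0803 -0.0112 -0.0092] w 0.0535 j1,6 [0.2122 1.2437]
shift [ 0.0006 -0.0035 -0.0037] ax -0.0016 az -0.001 ay -0.0062
[0.4415 0.165  0.1666]
```

View pics/w2.png

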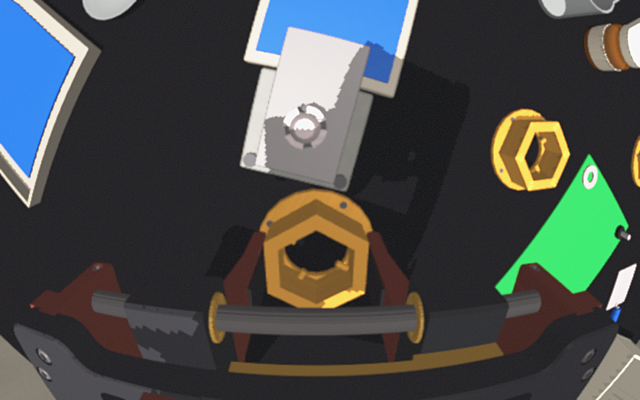

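```bash

python3 -c "
from h import *
crop('w2.png',270,90,340,160,10,'c4.png')"
```

```text
(no output)
```

View pics/c4.png

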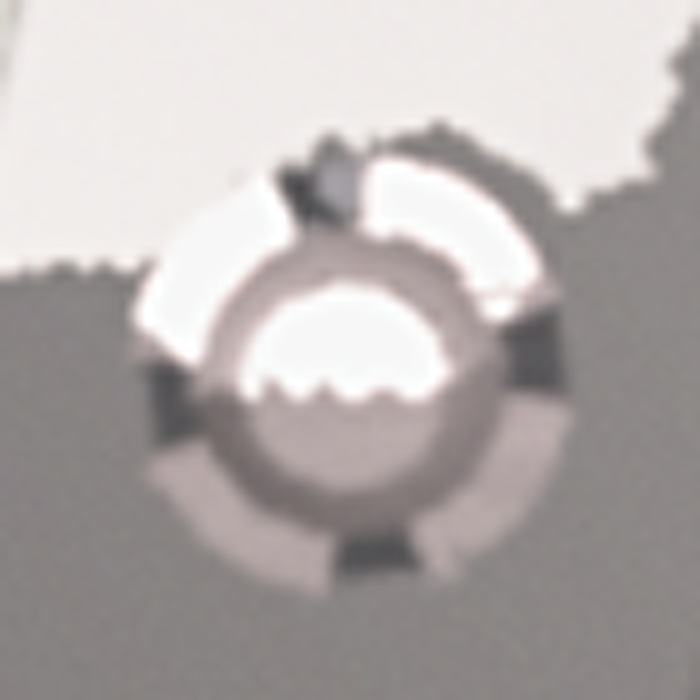

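```bash

python3 -c "
from h import *
f=lambda u,v,z:pt('wrist',u/10+270-.05,v/10+90-.05,z)
a=f(348,388,.063);b=f(351,373,.049);print(a,b)
for u,v in [(132,375),(572,375),(350,152),(350,592)]: print(np.linalg.norm((f(u,v,.049)-b)[:2]))
m=(a+b)/2
for u,v in [(322,195),(535,355),(376,558),(173,400)]:
    q=f(u,v,.049)-b;print(np.hypot(*q[:2]),np.degrees(np.arctan2(q[1],q[0])))
print(pt('top',246.0,247.7,.049))
"
```

```text
[0.4908 0.2052 0.063 ] [0.4908 0.2054 0.049 ]
0.01838972055187083
0.018472708524777615
0.01861521949405953
0.018635104749752374
0.015198286271281627 39.744314122884276
0.015445176156606826 -53.51882464145028
0.015858313728421825 -141.7990317586658
0.015114510399307135 129.03226706849043
[0.4916 0.203  0.049 ]
```

Land radius comes out at 18.5 mm as expected. The stud axis is at (0.4908,0.2053), slots are at about 38.5° mod 90, and the lugs are at about 1.3°. The nut will therefore land clear of the stops, about 37° short of the slots, and I keep this yaw.

```bash

python3 -c "
from h import *
goto(.492,.206,.13,-58.7)"
python3 -m pendant '[{"x":-0.0325,"y":0,"z":-0.0045,"ax":-0.001,"ay":0,"az":-0.001},{"x":-0.0325,"y":0.02,"z":-0.0045,"ax":0,"ay":0,"az":0},{"x":0,"y":0.016,"z":0,"ax":0,"ay":0,"az":0},{"x":0,"y":0,"z":0,"ax":0,"ay":0,"az":0},{"x":0,"y":0,"z":0,"ax":0,"ay":0,"az":0}]'
python3 -c "
from h import *
goto(.492,.206,.1,-58.7)"
```

```text
t 5.45 p [0.4415 0.165  0.1666] yaw -59.07 F [ 0.1812  0.2875 -1.9141] T [-0.017  -0.0001  0.0246] w 0.0539 j1,6 [0.212  1.2437]
shift [-0.0643  0.0367 -0.0093] ax -0.0019 az -0.0013 ay -0.0064
t: 5.95
ee_pos: [0.4985, 0.2022, 0.1328]
eef_rot: [-0.188, 0.184, -0.682, 0.683]
ft_force: [0.3, -0.3, -1.0]
grip_width: 0.0544
t 5.95 p [0.4985 0.2022 0.1328] yaw -59.52 F [ 0.2944 -0.2843 -0.9633] T [ 0.0334  0.0106 -0.0011] w 0.0544 j1,6 [0.2582 1.2985]
shift [ 0.0038  0.0328 -0.0067] ax -0.0035 az -0.0049 ay -0.0144
```

```bash

python3 -m pendant '[{"x":0.0038,"y":0.015,"z":-0.0067,"ax":-0.004,"ay":-0.01,"az":-0.005},{"x":0,"y":0.013,"z":0,"ax":0,"ay":0,"az":0},{"x":0,"y":0,"z":0,"ax":0,"ay":0,"az":0},{"x":0,"y":0,"z":0,"ax":0,"ay":0,"az":0}]'
python3 -c "
from h import *
goto(.492,.206,.1,-58.7)
snap('wrist','w3.png')"
```

```text
t: 6.35
ee_pos: [0.4934, 0.204, 0.1073]
eef_rot: [-0.19, 0.187, -0.682, 0.682]
ft_force: [1.4, -0.1, -2.1]
grip_width: 0.0541
t 6.35 p [0.4934 0.204  0.1073] yaw -59.11 F [ 1.4108 -0.1297 -2.1061] T [-0.1045 -0.0204  0.0085] w 0.0541 j1,6 [0.2627 1.2945]
shift [ 0.0002  0.0073 -0.0025] ax -0.0012 az -0.0036 ay -0.0072
```

View pics/w3.png

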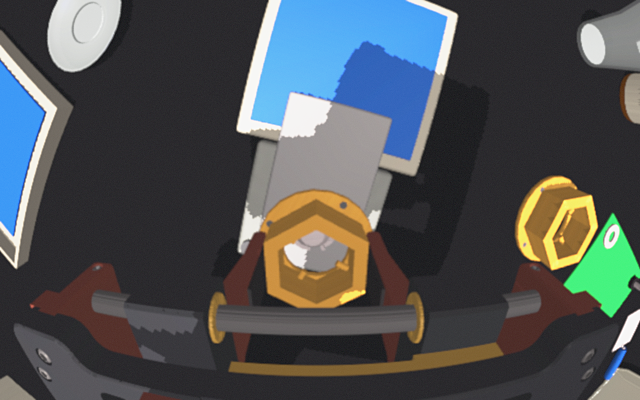

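```bash

python3 -c "
from h import *
crop('w3.png',255,180,385,315,5,'c5.png')"
```

```text
(no output)
```

View pics/c5.png

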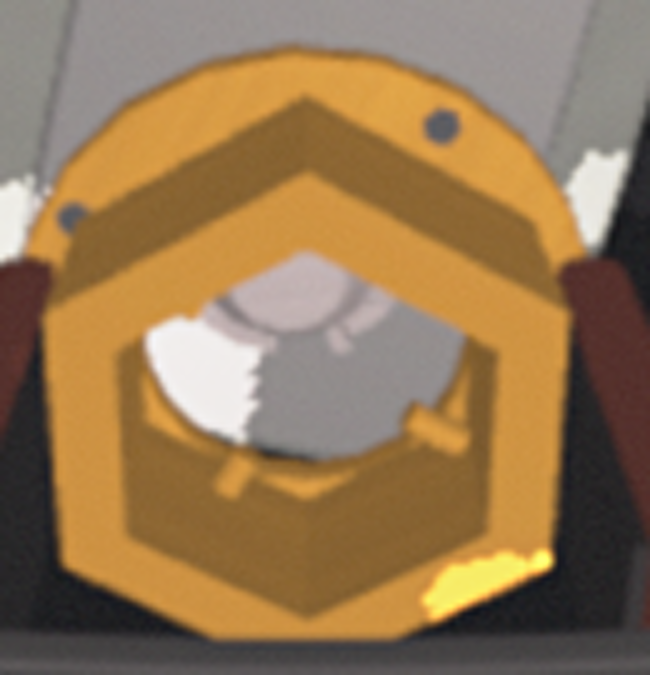

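```bash

python3 -c "
from h import *
s,p,M=pose()
f=lambda u,v,z:pt('wrist',u/5+255-.1,v/5+180-.1,z)
for z in (.1053,.1073,.1093):
  P=[f(*c,z) for c in [(308,172),(45,312),(570,312),(62,565),(555,570)]]
  m=(P[1]+P[2]+P[3]+P[4])/4
  print(z,m,M.T@(m-p),[round(np.hypot(*(q-m)[:2]),4) for q in P])
for c in [(230,300),(355,300),(292,332)]: print(f(*c,.063), M.T@(f(*c,.063)-p))
print(M.T@(np.array([.4908,.2053,.063])-p))
c=imaging.calibration('wrist')
"
```

```text
0.1053 [0.4905 0.2024 0.1053] [ 0.0034  0.002  -0.0002] [np.float64(0.0318), np.float64(0.0318), np.float64(0.0317), np.float64(0.032), np.float64(0.0325)]
0.1073 [0.4915 0.203  0.1073] [ 0.0022 -0.     -0.0002] [np.float64(0.0314), np.float64(0.0314), np.float64(0.0312), np.float64(0.0315), np.float64(0.032)]
0.1093 [0.4925 0.2036 0.1093] [ 0.001  -0.002  -0.0002] [np.float64(0.0309), np.float64(0.031), np.float64(0.0308), np.float64(0.0311), np.float64(0.0316)]
[0.4837 0.2103 0.063 ] [ 0.0053  0.0443 -0.0105]
[0.4922 0.1961 0.063 ] [0.0053 0.0443 0.0061]
[0.4838 0.2009 0.063 ] [ 0.01    0.0443 -0.0023]
[ 0.0018  0.0443 -0.0025]
```

```bash

python3 -m pendant '[{"x":0,"y":0.006,"z":-0.0022,"ax":-0.001,"ay":0,"az":-0.004},{"x":0,"y":0.006,"z":0,"ax":0,"ay":0,"az":0},{"x":0,"y":0,"z":0,"ax":0,"ay":0,"az":0},{"x":0,"y":0,"z":0,"ax":0,"ay":0,"az":0}]'
python3 -c "
from h import *
goto(.4922,.2061,.09,-59.1)"
```

```text
t: 6.8
ee_pos: [0.4933, 0.2062, 0.0956]
eef_rot: [-0.189, 0.188, -0.681, 0.682]
ft_force: [0.5, -0.6, -1.2]
grip_width: 0.0543
t 6.8 p [0.4933 0.2062 0.0956] yaw -59.12 F [ 0.456  -0.6373 -1.2465] T [-0.07    0.0671  0.0345] w 0.0543 j1,6 [0.2669 1.2991]
shift [ 0.001   0.0056 -0.0005] ax -0.0009 az -0.0016 ay -0.0003
```

```bash

for i in 1; do python3 -m pendant '[{"x":0.0007,"y":0.004,"z":-0.0005,"ax":0,"ay":0,"az":-0.002},{"x":0,"y":0.004,"z":0,"ax":0,"ay":0,"az":0},{"x":0,"y":0.003,"z":0,"ax":0,"ay":0,"az":0},{"x":0,"y":0,"z":0,"ax":0,"ay":0,"az":0}]'; done
python3 -c "
from h import *
goto(.4923,.2062,.07,-59.1)"
```

```text
t: 7.2
ee_pos: [0.4924, 0.2063, 0.0837]
eef_rot: [-0.188, 0.188, -0.681, 0.682]
ft_force: [0.6, 0.2, -0.8]
grip_width: 0.0538
t 7.2 p [0.4924 0.2063 0.0837] yaw -59.11 F [ 0.5818  0.1951 -0.8082] T [-0.0337  0.0152  0.0287] w 0.0538 j1,6 [0.268  1.3006]
shift [ 0.0002  0.0137 -0.    ] ax -0.001 az 0.0005 ay -0.0002
```

```bash

python3 -m pendant '[{"x":0,"y":0.003,"z":0,"ax":0,"ay":0,"az":0},{"x":0,"y":0.003,"z":0,"ax":0,"ay":0,"az":0},{"x":0,"y":0,"z":0,"ax":0,"ay":0,"az":0}]'
python3 -c "
from h import *
goto(.4923,.2062,.07,-59.1)"
python3 -m pendant '[{"x":0,"y":0.003,"z":0,"ax":0,"ay":0,"az":0},{"x":0,"y":0,"z":0,"ax":0,"ay":0,"az":0}]'
python3 -c "
from h import *
goto(.4923,.2062,.07,-59.1)"
```

```text
t: 7.5
ee_pos: [0.4924, 0.2063, 0.0771]
eef_rot: [-0.188, 0.188, -0.681, 0.682]
ft_force: [-0.2, -0.1, -2.0]
grip_width: 0.0538
t 7.5 p [0.4924 0.2063 0.0771] yaw -59.11 F [-0.1806 -0.145  -2.0299] T [ 0.0161 -0.001  -0.0491] w 0.0538 j1,6 [0.268  1.3006]
shift [ 0.0002  0.0071 -0.    ] ax -0.0009 az 0.0005 ay -0.0002
t: 7.7
ee_pos: [0.4925, 0.2063, 0.0739]
eef_rot: [-0.188, 0.188, -0.681, 0.682]
ft_force: [0.7, 0.1, -1.8]
grip_width: 0.0539
t 7.7 p [0.4925 0.2063 0.0739] yaw -59.11 F [ 0.7196  0.0516 -1.8475] T [-0.0213 -0.0308 -0.0244] w 0.0539 j1,6 [0.268  1.3006]
shift [ 0.0002  0.0039 -0.    ] ax -0.001 az 0.0005 ay -0.0002
```

```bash

python3 -m pendant '[{"x":0,"y":0.0015,"z":0,"ax":0,"ay":0,"az":0},{"x":0,"y":0,"z":0,"ax":0,"ay":0,"az":0}]'
python3 -m pendant '[{"x":0,"y":0.001,"z":0,"ax":0,"ay":0,"az":0},{"x":0,"y":0,"z":0,"ax":0,"ay":0,"az":0}]'
python3 -m pendant '[{"x":0,"y":0.0007,"z":0,"ax":0,"ay":0,"az":0},{"x":0,"y":0,"z":0,"ax":0,"ay":0,"az":0}]'
```

```text
t: 7.9
ee_pos: [0.4926, 0.2063, 0.0723]
eef_rot: [-0.188, 0.188, -0.681, 0.682]
ft_force: [-0.3, -0.3, -1.0]
grip_width: 0.0537
t: 8.1
ee_pos: [0.4927, 0.2063, 0.0713]
eef_rot: [-0.188, 0.188, -0.681, 0.682]
ft_force: [-0.0, 0.9, -2.1]
grip_width: 0.054
t: 8.3
ee_pos: [0.4928, 0.2064, 0.0706]
eef_rot: [-0.188, 0.188, -0.681, 0.682]
ft_force: [-0.3, -0.1, -2.0]
grip_width: 0.054
```

```bash

python3 -m pendant '[{"x":0,"y":0.0007,"z":0,"ax":0,"ay":0,"az":0},{"x":0,"y":0,"z":0,"ax":0,"ay":0,"az":0}]'
python3 -m pendant '[{"x":0,"y":0.0007,"z":0,"ax":0,"ay":0,"az":0},{"x":0,"y":0,"z":0,"ax":0,"ay":0,"az":0}]'
```

```text
t: 8.5
ee_pos: [0.4929, 0.2064, 0.0703]
eef_rot: [-0.189, 0.188, -0.681, 0.682]
ft_force: [-0.7, -0.7, -0.9]
grip_width: 0.0538
t: 8.7
ee_pos: [0.4929, 0.2064, 0.0703]
eef_rot: [-0.189, 0.188, -0.681, 0.682]
ft_force: [-0.3, -0.6, 0.1]
grip_width: 0.054
```

Contact on the land came at TCP 0.0703, as predicted. Next I'll loosen to about 55.5 mm and turn anticlockwise in small steps.

```bash

python3 -m pendant '[{"x":0,"y":0,"z":0,"ax":0,"ay":0,"az":0},{"x":0,"y":0,"z":0,"ax":0,"ay":0,"az":0},{"x":0,"y":0.002,"z":0,"ax":0,"ay":0,"az":0},{"x":0,"y":0,"z":0,"ax":0,"ay":0,"az":0}]' 63
python3 -c "
from h import *
goto(.4923,.2062,.068,-59.1)"
```

```text
t: 9.1
ee_pos: [0.4935, 0.2066, 0.0681]
eef_rot: [-0.189, 0.187, -0.681, 0.682]
ft_force: [-0.2, 0.3, 0.6]
grip_width: 0.0551
t 9.1 p [0.4935 0.2066 0.0681] yaw -59.11 F [-0.1908  0.2635  0.5638] T [-0.0014 -0.0037 -0.02  ] w 0.0551 j1,6 [0.268  1.3006]
shift [ 0.0013  0.0001 -0.0003] ax -0.0016 az -0.002 ay -0.0002
```

```bash

python3 -m pendant '[{"x":0.003,"y":0,"z":-0.0003,"ax":-0.001,"ay":-0.06,"az":-0.002},{"x":0,"y":0,"z":0,"ax":0,"ay":-0.06,"az":0},{"x":0,"y":0,"z":0,"ax":0,"ay":0,"az":0}]'
python3 -c "
from h import *
goto(.4908,.2053,.068,-40)"
```

```text
t: 9.4
ee_pos: [0.4909, 0.2053, 0.0678]
eef_rot: [-0.23, 0.23, -0.668, 0.669]
ft_force: [0.1, 0.4, -0.4]
grip_width: 0.0556
t 9.4 p [0.4909 0.2053 0.0678] yaw -52.02 F [ 0.1158  0.4225 -0.3718] T [ 0.0013 -0.0158 -0.0232] w 0.0556 j1,6 [0.2667 1.1752]
shift [ 0.0001 -0.0002 -0.0001] ax -0.0006 az 0.0001 ay -0.2098
```

```bash

python3 -m pendant '[{"x":0,"y":0,"z":0,"ax":0,"ay":-0.08,"az":0},{"x":0,"y":0,"z":0,"ax":0,"ay":-0.08,"az":0},{"x":0,"y":0,"z":0,"ax":0,"ay":-0.08,"az":0},{"x":0,"y":0,"z":0,"ax":0,"ay":0,"az":0}]'
python3 -c "
from h import *
goto(.4908,.2053,.068,-30)"
```

```text
t: 9.8
ee_pos: [0.4913, 0.2054, 0.0677]
eef_rot: [-0.309, 0.309, -0.636, 0.636]
ft_force: [-0.1, 0.4, 0.3]
grip_width: 0.0553
t 9.8 p [0.4913 0.2054 0.0677] yaw -38.18 F [-0.1271  0.4107  0.3385] T [-0.0828 -0.0482 -0.0131] w 0.0553 j1,6 [0.2667 0.9335]
shift [ 0.0004 -0.0003 -0.0003] ax -0.0008 az -0.0001 ay -0.1427
```

```bash

python3 -m pendant '[{"x":0.0004,"y":0,"z":-0.0003,"ax":0,"ay":-0.07,"az":0},{"x":0,"y":0,"z":0,"ax":0,"ay":-0.07,"az":0},{"x":0,"y":0,"z":0,"ax":0,"ay":0,"az":0}]'
python3 -c "
from h import *
goto(.4908,.2053,.068,-20)"
python3 -m pendant '[{"x":0,"y":0,"z":0,"ax":0,"ay":-0.06,"az":0},{"x":0,"y":0,"z":0,"ax":0,"ay":0,"az":0}]'
python3 -c "
from h import *
goto(.4908,.2053,.068,-20)
snap('wrist','w4.png')"
```

```text
t: 10.1
ee_pos: [0.4912, 0.2055, 0.0676]
eef_rot: [-0.351, 0.351, -0.614, 0.614]
ft_force: [-0.2, -0.6, 0.1]
grip_width: 0.0554
t 10.1 p [0.4912 0.2055 0.0676] yaw -30.47 F [-0.2009 -0.5918  0.0771] T [-0.0265 -0.1286 -0.0126] w 0.0554 j1,6 [0.2667 0.799 ]
shift [ 0.0003 -0.0004 -0.0003] ax -0.0012 az -0.0005 ay -0.1828
t: 10.3
ee_pos: [0.4912, 0.2054, 0.0674]
eef_rot: [-0.368, 0.367, -0.604, 0.604]
ft_force: [-0.1, 0.1, -0.2]
grip_width: 0.0554
t 10.3 p [0.4912 0.2054 0.0674] yaw -27.41 F [-0.1353  0.1148 -0.1772] T [ 0.0049 -0.0077  0.0254] w 0.0554 j1,6 [0.2667 0.7455]
shift [ 0.0003 -0.0006 -0.0003] ax -0.0011 az -0.0003 ay -0.1293
```

View pics/w4.png

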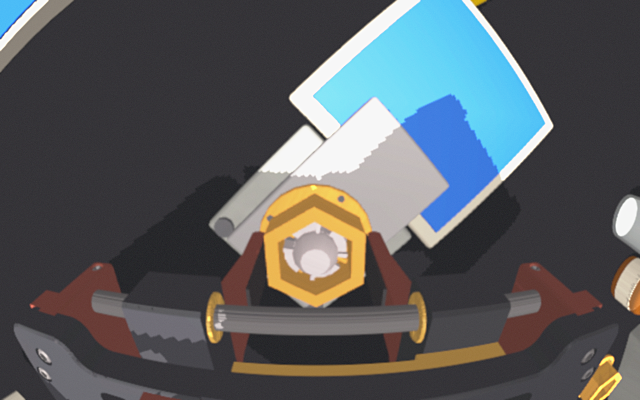

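Not dropped yet: the hex top at (315,250) is still level with the fingers and lags slightly. I'll keep turning.

```bash

python3 -m pendant '[{"x":0.0003,"y":0,"z":-0.0003,"ax":-0.001,"ay":-0.06,"az":0},{"x":0,"y":0,"z":0,"ax":0,"ay":0,"az":0},{"x":0,"y":0,"z":0,"ax":0,"ay":0,"az":0}]'
python3 -c "
from h import *
goto(.4908,.2053,.068,-20)
snap('wrist','w5.png')
crop('w5.png',235,160,395,320,4,'c6.png')"
```

```text
t: 10.65
ee_pos: [0.4908, 0.2053, 0.0673]
eef_rot: [0.382, -0.382, 0.595, -0.595]
ft_force: [0.3, 0.3, 0.3]
grip_width: 0.055
t 10.65 p [0.4908 0.2053 0.0673] yaw -24.55 F [0.2636 0.3308 0.3303] T [-0.007  -0.0694 -0.0076] w 0.055 j1,6 [0.2662 0.6945]
shift [-0.     -0.0007  0.    ] ax -0.0001 az -0.0002 ay -0.0794
```

View pics/c6.png

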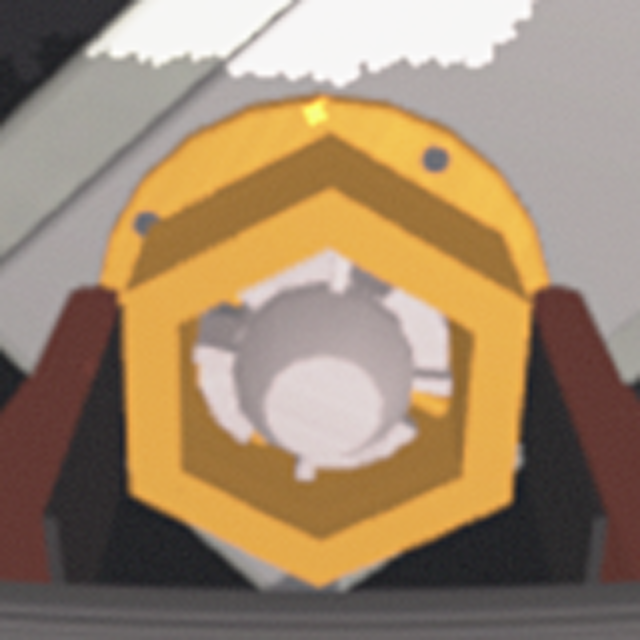

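```bash

python3 -c "
from h import *
crop('w4.png',235,160,395,320,4,'c7.png')
s,p,M=pose()
f=lambda u,v,z:pt('wrist',u/4+235-.1,v/4+160-.1,z)
for z in (.056,.06,.062,.065,.068,.071,.074):
  P=[f(*c,z) for c in [(330,188),(124,291),(531,297),(130,493),(513,500),(320,586)]]
  m=(P[1]+P[2]+P[3]+P[4])/4
  print(z,m,M.T@(m-p),[round(np.hypot(*(q-m)[:2]),4) for q in P],[round(np.degrees(np.arctan2(q[1]-m[1],q[0]-m[0]))%60,1) for q in P])
"
```

```text
0.056 [0.4896 0.2031 0.056 ] [ 0.0025  0.0113 -0.0002] [np.float64(0.0319), np.float64(0.0322), np.float64(0.0325), np.float64(0.0328), np.float64(0.0327), np.float64(0.0327)] [np.float64(4.2), np.float64(3.7), np.float64(5.0), np.float64(4.4), np.float64(3.9), np.float64(4.2)]
0.06 [0.4905 0.2051 0.06  ] [ 0.0003  0.0073 -0.0002] [np.float64(0.0311), np.float64(0.0314), np.float64(0.0316), np.float64(0.032), np.float64(0.0319), np.float64(0.0318)] [np.float64(4.2), np.float64(3.7), np.float64(5.0), np.float64(4.4), np.float64(3.9), np.float64(4.2)]
0.062 [0.4909 0.2061 0.062 ] [-0.0008  0.0053 -0.0002] [np.float64(0.0306), np.float64(0.031), np.float64(0.0312), np.float64(0.0316), np.float64(0.0314), np.float64(0.0314)] [np.float64(4.2), np.float64(3.7), np.float64(5.0), np.float64(4.4), np.float64(3.9), np.float64(4.2)]
0.065 [0.4916 0.2076 0.065 ] [-0.0025  0.0023 -0.0002] [np.float64(0.03), np.float64(0.0303), np.float64(0.0306), np.float64(0.0309), np.float64(0.0308), np.float64(0.0308)] [np.float64(4.2), np.float64(3.7), np.float64(5.0), np.float64(4.4), np.float64(3.9), np.float64(4.2)]
0.068 [0.4923 0.2091 0.068 ] [-0.0041 -0.0007 -0.0002] [np.float64(0.0294), np.float64(0.0297), np.float64(0.03), np.float64(0.0303), np.float64(0.0302), np.float64(0.0301)] [np.float64(4.2), np.float64(3.7), np.float64(5.0), np.float64(4.4), np.float64(3.9), np.float64(4.2)]
0.071 [0.493  0.2106 0.071 ] [-0.0058 -0.0037 -0.0002] [np.float64(0.0288), np.float64(0.0291), np.float64(0.0293), np.float64(0.0296), np.float64(0.0295), np.float64(0.0295)] [np.float64(4.2), np.float64(3.7), np.float64(5.0), np.float64(4.4), np.float64(3.9), np.float64(4.2)]
0.074 [0.4937 0.2121 0.074 ] [-0.0074 -0.0067 -0.0002] [np.float64(0.0282), np.float64(0.0285), np.float64(0.0287), np.float64(0.029), np.float64(0.0289), np.float64(0.0289)] [np.float64(4.2), np.float64(3.7), np.float64(5.0), np.float64(4.4), np.float64(3.9), np.float64(4.2)]
```

View pics/c7.png

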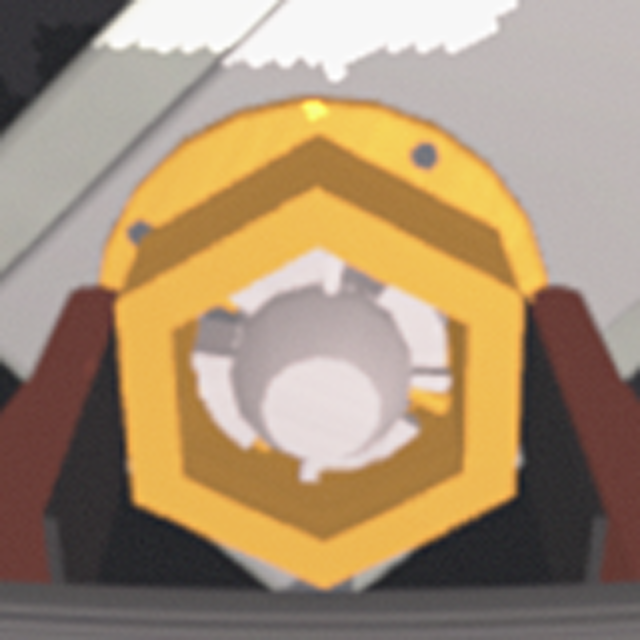

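The hex-top corners fit a 31.2 mm radius at z≈0.061, centred on the stud axis. The nut's origin is therefore about 30 mm up, so it has dropped in. It also stayed put while the fingers turned 3° further, so it is against the stop. I'll lower the fingers and turn clockwise.

```bash

python3 -m pendant '[{"x":0,"y":0.004,"z":0,"ax":0,"ay":0.03,"az":0},{"x":0,"y":0.004,"z":0,"ax":0,"ay":0,"az":0},{"x":0,"y":0,"z":0,"ax":0,"ay":0,"az":0}]'
python3 -c "
from h import *
goto(.4908,.2053,.059,-30)"
python3 -m pendant '[{"x":0,"y":0.0,"z":0,"ax":0,"ay":0.08,"az":0},{"x":0,"y":0,"z":0,"ax":0,"ay":0.08,"az":0},{"x":0,"y":0,"z":0,"ax":0,"ay":0.08,"az":0},{"x":0,"y":0,"z":0,"ax":0,"ay":0,"az":0}]'
python3 -c "
from h import *
goto(.4908,.2053,.058,-80)"
```

```text
t: 11.0
ee_pos: [0.491, 0.2054, 0.0592]
eef_rot: [-0.372, 0.372, -0.601, 0.601]
ft_force: [-0.2, 0.5, -0.1]
grip_width: 0.0551
t 11.0 p [0.491  0.2054 0.0592] yaw -26.53 F [-0.2238  0.494  -0.1355] T [-0.0374 -0.0568  0.0284] w 0.0551 j1,6 [0.2662 0.7292]
shift [ 0.0001  0.0002 -0.0001] ax -0.0004 az -0.0005 ay 0.0605
t: 11.4
ee_pos: [0.4908, 0.2053, 0.0591]
eef_rot: [0.294, -0.294, 0.643, -0.643]
ft_force: [-0.2, 0.0, -0.4]
grip_width: 0.055
t 11.4 p [0.4908 0.2053 0.0591] yaw -40.79 F [-0.1573  0.0195 -0.4076] T [ 0.027  -0.023  -0.0347] w 0.055 j1,6 [0.2663 0.9782]
shift [0.     0.0011 0.    ] ax 0.0 az -0.0001 ay 0.6843
```

```bash

python3 -m pendant '[{"x":0,"y":0.001,"z":0,"ax":0,"ay":0.08,"az":0},{"x":0,"y":0,"z":0,"ax":0,"ay":0.08,"az":0},{"x":0,"y":0,"z":0,"ax":0,"ay":0.08,"az":0},{"x":0,"y":0,"z":0,"ax":0,"ay":0,"az":0}]'
python3 -c "
from h import *
goto(.4908,.2053,.057,-80)"
python3 -m pendant '[{"x":0,"y":0.001,"z":0,"ax":0,"ay":0.08,"az":0},{"x":0,"y":0,"z":0,"ax":0,"ay":0.08,"az":0},{"x":0,"y":0,"z":0,"ax":0,"ay":0,"az":0}]'
python3 -c "
from h import *
goto(.4908,.2053,.056,-80)
snap('wrist','w6.png')
crop('w6.png',235,160,395,320,4,'c8.png')"
```

```text
t: 11.8
ee_pos: [0.4909, 0.2054, 0.0582]
eef_rot: [0.215, -0.215, 0.674, -0.673]
ft_force: [0.4, -0.8, 0.5]
grip_width: 0.0553
t 11.8 p [0.4909 0.2054 0.0582] yaw -54.53 F [ 0.4238 -0.7888  0.4902] T [ 0.0189  0.042  -0.0094] w 0.0553 j1,6 [0.2663 1.2179]
shift [0.0002 0.0012 0.    ] ax 0.0 az -0.0002 ay 0.4446
t: 12.1
ee_pos: [0.491, 0.2054, 0.0573]
eef_rot: [0.163, -0.163, 0.688, -0.688]
ft_force: [0.5, 0.6, -1.1]
grip_width: 0.0555
t 12.1 p [0.491  0.2054 0.0573] yaw -63.35 F [ 0.5352  0.6463 -1.117 ] T [-0.0515 -0.0356 -0.0123] w 0.0555 j1,6 [0.2664 1.372 ]
shift [0.0003 0.0013 0.    ] ax -0.0 az -0.0004 ay 0.2906
```

View pics/c8.png

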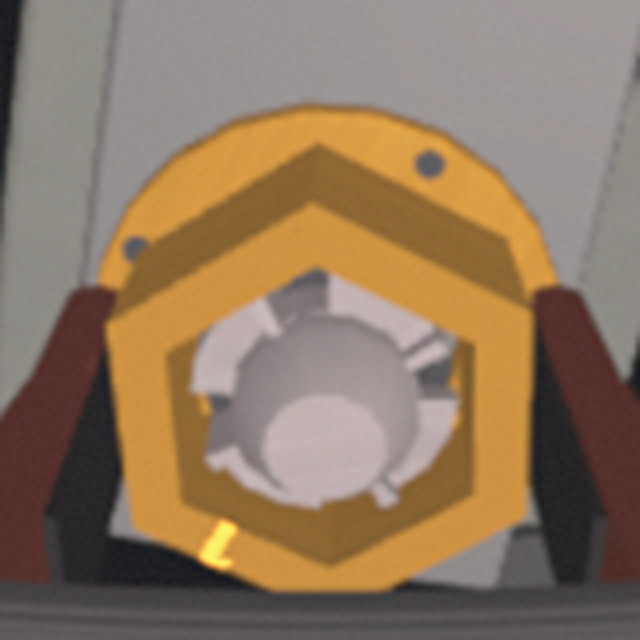

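The hex turns with the fingers and there is no resistance yet. I'll continue in smaller steps.

```bash

python3 -m pendant '[{"x":0.0003,"y":0.001,"z":0,"ax":0,"ay":0.07,"az":0},{"x":0,"y":0,"z":0,"ax":0,"ay":0.07,"az":0},{"x":0,"y":0,"z":0,"ax":0,"ay":0,"az":0}]'
python3 -c "
from h import *
goto(.4908,.2053,.056,-85)"
python3 -m pendant '[{"x":0,"y":0.001,"z":0,"ax":0,"ay":0.07,"az":0},{"x":0,"y":0,"z":0,"ax":0,"ay":0.05,"az":0},{"x":0,"y":0,"z":0,"ax":0,"ay":0,"az":0}]'
python3 -c "
from h import *
goto(.4908,.2053,.055,-85)
snap('wrist','w7.png')
crop('w7.png',235,160,395,320,4,'c9.png')"
```

```text
t: 12.45
ee_pos: [0.4909, 0.2054, 0.0564]
eef_rot: [0.118, -0.118, 0.697, -0.697]
ft_force: [-0.5, -0.2, -0.0]
grip_width: 0.055
t 12.45 p [0.4909 0.2054 0.0564] yaw -70.82 F [-0.5172 -0.1507 -0.0195] T [ 0.0435 -0.0094 -0.0029] w 0.055 j1,6 [0.2663 1.5024]
shift [0.0001 0.0004 0.    ] ax 0.0 az -0.0007 ay 0.2474
t: 12.75
ee_pos: [0.491, 0.2054, 0.0555]
eef_rot: [0.079, -0.079, 0.703, -0.703]
ft_force: [-0.1, -0.3, -0.3]
grip_width: 0.0553
t 12.75 p [0.491  0.2054 0.0555] yaw -77.15 F [-0.0608 -0.3247 -0.3179] T [ 0.0336 -0.0286  0.0402] w 0.0553 j1,6 [0.2663 1.6128]
shift [0.0002 0.0005 0.    ] ax 0.0001 az -0.0009 ay 0.137
```

View pics/c9.png

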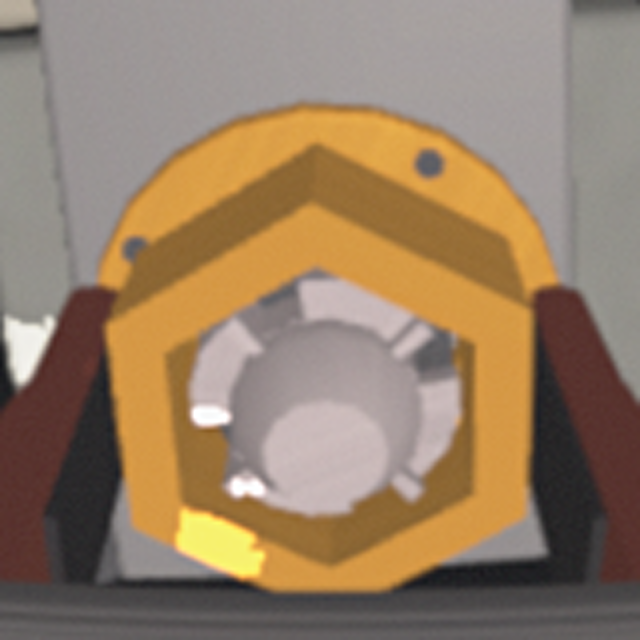

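```bash

python3 -m pendant '[{"x":0.0002,"y":0.0005,"z":0,"ax":0,"ay":0.06,"az":-0.001},{"x":0,"y":0,"z":0,"ax":0,"ay":0.04,"az":0},{"x":0,"y":0,"z":0,"ax":0,"ay":0,"az":0}]'
python3 -c "
from h import *
goto(.4908,.2053,.055,-88)"
python3 -m pendant '[{"x":0,"y":0.0005,"z":0,"ax":0,"ay":0.05,"az":0},{"x":0,"y":0,"z":0,"ax":0,"ay":0,"az":0}]'
python3 -c "
from h import *
goto(.4908,.2053,.055,-88)"
python3 -m pendant '[{"x":0,"y":0,"z":0,"ax":0,"ay":0.05,"az":0},{"x":0,"y":0,"z":0,"ax":0,"ay":0,"az":0}]'
python3 -c "
from h import *
goto(.4908,.2053,.055,-88)
snap('wrist','w8.png')
crop('w8.png',235,160,395,320,4,'c10.png')"
```

```text
t: 13.1
ee_pos: [0.4908, 0.2054, 0.0551]
eef_rot: [0.047, -0.047, 0.706, -0.706]
ft_force: [0.2, 0.4, -0.4]
grip_width: 0.0555
t 13.1 p [0.4908 0.2054 0.0551] yaw -82.39 F [ 0.1849  0.4127 -0.4108] T [-0.0103  0.0554  0.0461] w 0.0555 j1,6 [0.2664 1.7042]
shift [-0.      0.0001  0.0001] ax 0.0001 az 0.0001 ay 0.0979
t: 13.3
ee_pos: [0.4909, 0.2054, 0.0547]
eef_rot: [0.031, -0.031, 0.706, -0.706]
ft_force: [0.7, 0.4, -0.4]
grip_width: 0.0555
t 13.3 p [0.4909 0.2054 0.0547] yaw -84.94 F [ 0.6729  0.4042 -0.3707] T [-0.0302  0.0062  0.0195] w 0.0555 j1,6 [0.2663 1.7486]
shift [ 0.0001 -0.0003  0.0001] ax 0.0002 az -0.0002 ay 0.0535
t: 13.5
ee_pos: [0.4909, 0.2054, 0.0547]
eef_rot: [0.016, -0.016, 0.707, -0.707]
ft_force: [0.3, -0.7, -0.0]
grip_width: 0.0556
t 13.5 p [0.4909 0.2054 0.0547] yaw -87.47 F [ 0.3304 -0.6712 -0.0054] T [ 0.0216  0.006  -0.0555] w 0.0556 j1,6 [0.2663 1.7929]
shift [ 0.0001 -0.0003  0.0001] ax 0.0002 az -0.0002 ay 0.0092
```

View pics/c10.png

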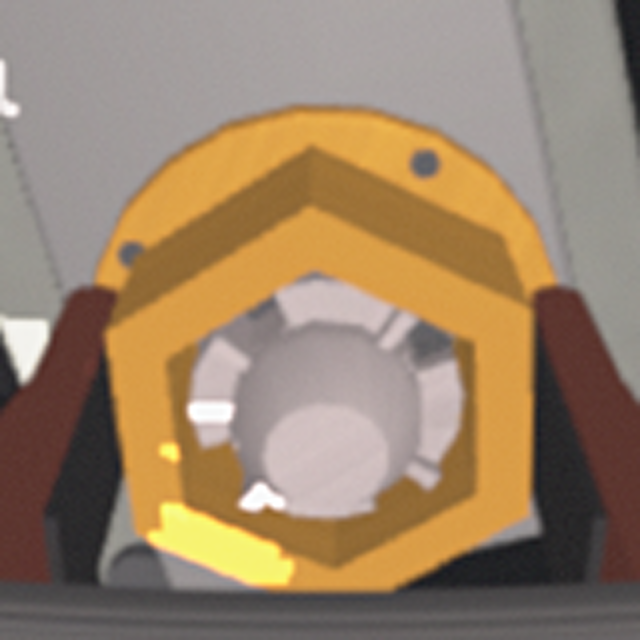

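```bash

python3 -c "
from h import *
s,p,M=pose()
f=lambda u,v,z:pt('wrist',u/4+235-.1,v/4+160-.1,z)
for z in (.054,.056,.058,.06,.062):
  A,B,C,D=[f(*c,z) for c in [(313,206),(107,328),(532,310),(527,515)]]
  m=(B+D)/2
  print(z,m,np.linalg.norm(B-C),np.linalg.norm(B-D),np.linalg.norm(A-D), np.degrees(np.arctan2(*(A-m)[1::-1])),'flange-dots', [np.round(np.linalg.norm((f(*c,z-.026)-m)[:2]),4) for c in [(425,163),(130,254)]])
"
```

```text
0.054 [0.4898 0.2058 0.054 ] 0.054706673179867306 0.06328790120518839 0.05459624085157713 5.208457787298614 flange-dots [np.float64(0.032), np.float64(0.0323)]
0.056 [0.4909 0.2059 0.056 ] 0.05394325920469285 0.0624047389613311 0.053834367923917215 5.2084577872986255 flange-dots [np.float64(0.0315), np.float64(0.0318)]
0.058 [0.4921 0.2059 0.058 ] 0.0531798452295184 0.06152157671747376 0.053072494996257207 5.208457787298639 flange-dots [np.float64(0.0309), np.float64(0.0314)]
0.06 [0.4932 0.206  0.06  ] 0.052416431254343976 0.060638414473616425 0.052310622068597185 5.208457787298609 flange-dots [np.float64(0.0304), np.float64(0.0309)]
0.062 [0.4944 0.206  0.062 ] 0.0516530172791695 0.059755252229759165 0.05154874914093722 5.208457787298632 flange-dots [np.float64(0.0299), np.float64(0.0305)]
```

Fit: hex top z≈0.056, so the origin is about 24–25 mm up. The nut has turned 59° since dropping in. A little more, in small gentle steps, to be sure it is fully home.

```bash

python3 -m pendant '[{"x":0,"y":0,"z":0,"ax":0,"ay":0.03,"az":0},{"x":0,"y":0,"z":0,"ax":0,"ay":0,"az":0}]'
python3 -c "
from h import *
goto(.4908,.2053,.055,-88)"
python3 -m pendant '[{"x":0,"y":0,"z":0,"ax":0,"ay":0.03,"az":0},{"x":0,"y":0,"z":0,"ax":0,"ay":0,"az":0}]'
python3 -c "
from h import *
goto(.4908,.2053,.055,-88)"
python3 -m pendant '[{"x":0,"y":0,"z":0,"ax":0,"ay":0.03,"az":0},{"x":0,"y":0,"z":0,"ax":0,"ay":0,"az":0}]'
python3 -c "
from h import *
goto(.4908,.2053,.055,-88)
snap('wrist','w9.png')
crop('w9.png',235,160,395,320,4,'c11.png')"
```

```text
t: 13.75
ee_pos: [0.4909, 0.2054, 0.0547]
eef_rot: [0.006, -0.006, 0.707, -0.707]
ft_force: [-0.0, -0.7, 0.2]
grip_width: 0.0553
t 13.75 p [0.4909 0.2054 0.0547] yaw -89.04 F [-0.0248 -0.7243  0.17  ] T [ 0.0508 -0.0383 -0.0109] w 0.0553 j1,6 [0.2663 1.8203]
shift [ 0.0001 -0.0003  0.0001] ax 0.0002 az -0.0002 ay -0.0182
t: 13.95
ee_pos: [0.491, 0.2054, 0.0547]
eef_rot: [-0.005, 0.005, 0.707, -0.707]
ft_force: [-0.1, -0.3, -0.5]
grip_width: 0.0552
t 13.95 p [0.491  0.2054 0.0547] yaw -90.83 F [-0.1321 -0.2965 -0.4656] T [-0.0203 -0.0139 -0.0227] w 0.0552 j1,6 [0.2663 1.8515]
shift [ 0.0002 -0.0003  0.0001] ax 0.0002 az -0.0003 ay -0.0494
t: 14.15
ee_pos: [0.4909, 0.2054, 0.0547]
eef_rot: [-0.016, 0.016, 0.707, -0.707]
ft_force: [-0.6, 0.0, 0.2]
grip_width: 0.0553
t 14.15 p [0.4909 0.2054 0.0547] yaw -92.57 F [-0.5942  0.0424  0.163 ] T [-0.0308  0.0246  0.0709] w 0.0553 j1,6 [0.2663 1.8818]
shift [ 0.0001 -0.0003  0.0001] ax 0.0001 az -0.0001 ay -0.0797
```

View pics/c11.png

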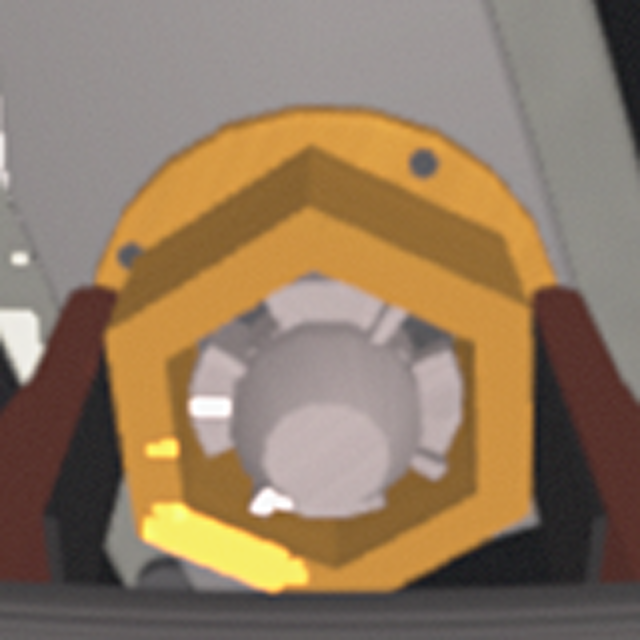

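The nut followed, the fit stayed at the same height, and torque is only noise. I'll open, rise and check.

```bash

python3 -m pendant '[{"x":0,"y":0,"z":0,"ax":0,"ay":-0.02,"az":0},{"x":0,"y":0,"z":0,"ax":0,"ay":0,"az":0},{"x":0,"y":0,"z":0,"ax":0,"ay":0,"az":0},{"x":0,"y":0,"z":0,"ax":0,"ay":0,"az":0},{"x":0,"y":0,"z":0,"ax":0,"ay":0,"az":0}]' 95
python3 -m pendant '[{"x":0,"y":-0.02,"z":0,"ax":0,"ay":0,"az":0},{"x":0,"y":-0.04,"z":0,"ax":0,"ay":0,"az":0},{"x":0,"y":-0.04,"z":0,"ax":0,"ay":0,"az":0},{"x":0,"y":0,"z":0,"ax":0,"ay":0,"az":0},{"x":0,"y":0,"z":0,"ax":0,"ay":0,"az":0}]'
python3 -c "
from h import *
goto(.4908,.2053,.155,-88)
snap('wrist','w10.png')
snap('scene','s10.png')
crop('w10.png',270,145,370,245,7,'c12.png')
crop('s10.png',340,190,460,290,6,'c13.png')"
```

```text
t: 14.7
ee_pos: [0.491, 0.2054, 0.0547]
eef_rot: [-0.007, 0.007, 0.707, -0.707]
ft_force: [0.3, -0.1, -1.5]
grip_width: 0.0832
t: 15.2
ee_pos: [0.4899, 0.2051, 0.1569]
eef_rot: [0.008, -0.006, -0.707, 0.707]
ft_force: [-0.1, 0.7, -0.2]
grip_width: 0.083
t 15.2 p [0.4899 0.2051 0.1569] yaw -91.15 F [-0.0578  0.6823 -0.1754] T [ 0.0073 -0.0298  0.0276] w 0.083 j1,6 [0.2663 1.857 ]
shift [-0.0009  0.0019 -0.0002] ax -0.0007 az 0.0029 ay -0.0549
```

View pics/w10.png

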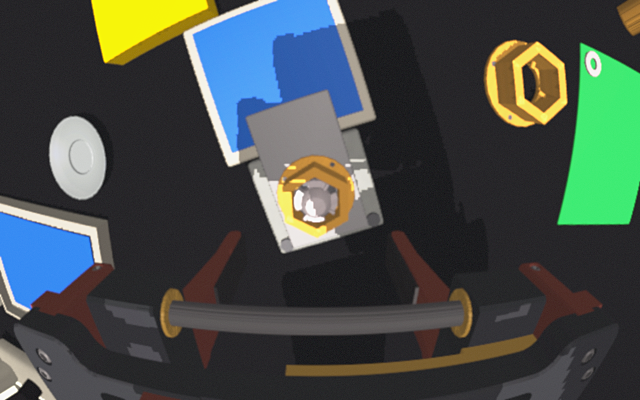

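View pics/c12.png

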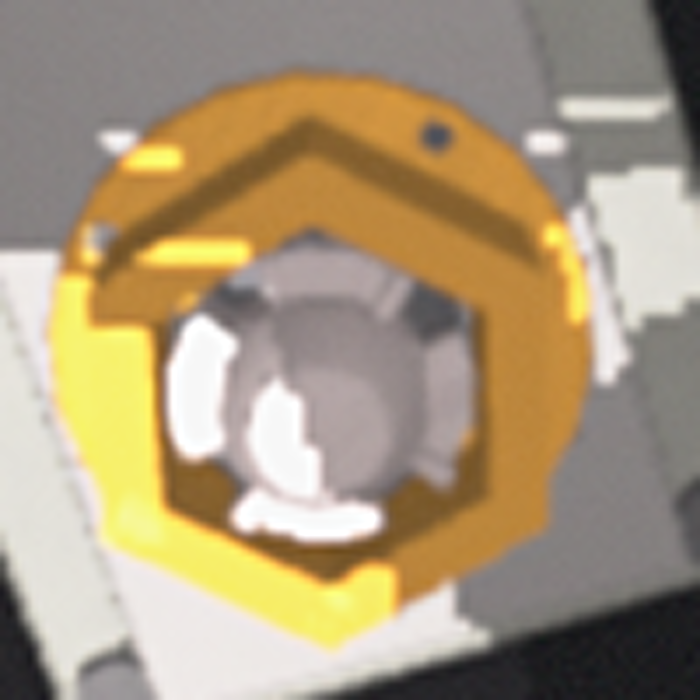

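View pics/c13.png

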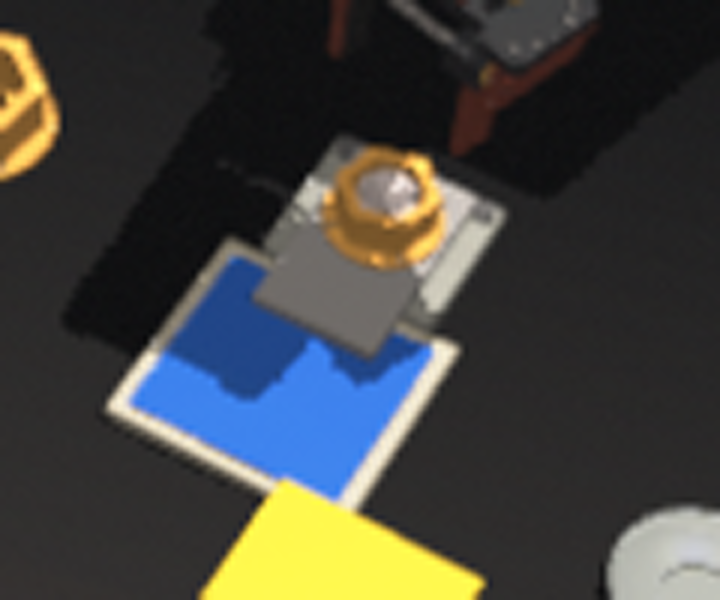

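```bash

python3 -c "
from h import *
f=lambda u,v,z:pt('wrist',u/7+270-.07,v/7+145-.07,z)
for z in (.053,.055,.057,.059,.062):
  A,B,C,D=[f(*c,z) for c in [(312,157),(103,540),(333,648),(548,525)]]
  F=[f(*c,z-.026) for c in [(50,345),(592,345)]]
  print(z,(A+C)/2,np.linalg.norm(B-D),np.linalg.norm(A-C),np.linalg.norm(F[0]-F[1]))
"
```

```text
0.053 [0.4895 0.2054 0.053 ] 0.05442377591386704 0.06208847397957138 0.07125586378505841
0.055 [0.4902 0.2054 0.055 ] 0.05398028695900454 0.06158252686414545 0.07073083231615244
0.057 [0.4909 0.2054 0.057 ] 0.053536798004142086 0.06107657974871961 0.07020580084724655
0.059 [0.4916 0.2054 0.059 ] 0.053093309049279586 0.06057063263329368 0.06968076937834065
0.062 [0.4926 0.2054 0.062 ] 0.05242807561698586 0.05981171196015486 0.06889322217498177
```

The released nut fits hex top at about 0.055–0.057, origin about 25 mm, centred within 1 mm of the stud axis. It looks level with no gap at the strap. I'm handing in.

```bash
python3 -c "
from h import *
print(r.close_job())"
```

```text
the job is handed in; nothing more can be done
None
```

The smallest brass flange nut, the one on the mat, is on the stud with its flange home on the strap and let go. I handed the job in at about 15 s of the 72 s allowed.

- **Dropping in:** I set the nut on the stud's land and backed it off about 33° anticlockwise with loose fingers. The picture then put its origin at about 30 mm, and the nut stayed still when the fingers turned about 3° further.
- **Turning home:** I turned it clockwise about 64°. No resistance showed in the force readings, which stayed at 1 to 2 N throughout, and no other object was touched.
- **Last checks:** The final picture puts the nut's origin at about 23–25 mm, within about 1 mm of the stud axis. It looks level, with no gap at the strap. The gripper is open and 10 cm above.

Height from the pictures is only good to about 1–2 mm. The final size cues disagreed by that much: the hex width and length gave about 23–25 mm, while the flange width read about 1 mm small, which would put the nut lower still. Being home therefore also rests on the 64° turned against about 60° needed.

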